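# Index the rotary table to its next hole and clamp it

### The arm

A 7-joint arm with a two-finger parallel gripper is mounted at the origin on a cart in front of the work surface, level with it; the furniture and walls round the work are solid. World frame = base frame: x ahead of the robot, y to its left, z up, the work surface at z = 0. Lengths are in m, angles in rad, forces in N, time in s.
With the tool pointing down it reaches from about 0.425 to 0.975 m from the base axis. Payload 16.7 kg.
Tool frame: the origin (TCP) lies between the finger pads; the fingertips stand 17 mm ahead of it and the grasp point (between the pads) lies 2 mm behind it; y points along the fingers, x is the direction in which the jaws open and shut, and the axes are right-handed (so a half turn about y gives the same grasp; the last joint's range is limited). The gripper opens to 85 mm and grips with 20 to 120 N. Pads are 22 mm wide; open, the fingers measure 114 mm over their backs; the gripper's body (76 mm by 85 mm) begins 54 mm behind the grasp point. The pads swing forward as they close: fully open they stand 13 mm farther back than shut.
Start: joints at [-1.341, 0.426, 0.074, 1.606, -0.034, 1.111, -0.067], TCP at [0.25, 0.627, 0.214] pointing down, gripper open.
Joint ranges: [-2.85, 2.85], [-0.5, 2.14], [-1.23, 1.37], [0.21, 2.46], [-1.02, 4.16], [0.16, 2.05], [-2.73, 2.73]. Speed limits (rad/s): [1.89, 1.89, 2.39, 2.39, 3.01, 3.01, 3.01].

### API

Orientations are given as a rotation vector (axis times angle).
In Python, from bench import state, get_image, get_calibration, job_done gives the robot as it stands.
- The arm moves only by the tool carry_out, never from a script. Its argument "targets" is a list of rows, each a list of 3 entries, a list of its own where there are three numbers: the closure, from 0 (fully open) to 1 (shut), then the shift along the world's x, y, z in mm, then the turn about the world's z in degrees. A call has 1 to 10 rows; each row is the pose to reach, as a shift and turn from the pose measured when the call began; what a row does not reach only later rows make up. A row lasts 1/10 s, in which the tool goes at most 50 mm and 8.59 degrees, less where a joint would pass 70% of its speed; a pose out of reach is approached as far as the arm can. A call with a gripper value outside its range is refused whole. The fingers move at their own pace and stop on an object; "force" is the grip in N (left out, the last holds). Time passes only in rows, so rows that repeat a pose let the fingers close. It gives the time, the measured TCP pose, the force and the opening at its end, in the units of the state.
- state(): the state, without advancing time (a new reading comes with each control period).
- get_image(name): name is "side" or "top"; returns (picture, depth): 420x560x3 uint8, red, green, blue; 420x560 float32, m along the optical axis (not along the pixel's ray), 0 where there is no reading.
- get_calibration(name): a dict with "K" (3x3 intrinsics, pixels), "rvec" (rotation vector, rad) and "tvec" (3), from world to camera coordinates, as OpenCV has them. Camera axes: x right, y down, z forward; pixel columns grow to the right and rows downward; lengths in m; the calibration is good to about 2 mm. A picture is of the moment at which its call begins. get_calibration takes no time and is no camera call.
- job_done(): hands the job in, once; it reports no verdict.
The state is a dict: "time_s": time; "joints": joint angles; "joint_vel": joint speeds; "joint_efforts": joint torques, N m; "tcp_pos": TCP position; "ee_rot": TCP orientation; "contact_force": force on the tool from outside, world axes, zero at the start; "moment": the same for the moment, N m; "finger_gap": opening from 0.0 (shut) to 1.0 (fully open).
Only numpy, scipy, OpenCV 4.12 (cv2) and the standard library are available. Lean on these libraries where they do the work, as an engineer would, in place of code of your own. Each camera call takes 0.05 s, during which the arm holds its last target. There are 200 camera calls.

### The job

Pull up the knob of the indexing table's spring plunger, turn the table anticlockwise (seen from above) and let the plunger drop fully home into the very next hole, which you have to find by feel; do not force the pin sideways against its hole. Then swing the clamp lever clockwise (also from above) as far as it goes, so that the table is clamped too. Leave the other things on the bench alone.

Things in the scene. Friction and masses are not known exactly. Their poses are not given: they have to be found in the camera images.
- stage: indexing table: grey cast round base, 242 mm across, 36 mm high, held to the bench by four lugs; origin at the middle of its underside, z up. On it turns a bare round steel table, 224 mm across, top at z = 56 mm, with the spring plunger near its rim and a black ring bolted down in the middle (36 mm high with its nut); a clamp lever stands on a boss (160 mm out from the middle) beside it
- table_axis (a point): the point on the table's axis of rotation (vertical) at the height of its top face
- plunger_knob (a point): middle of the plunger's ribbed black knob, 26 mm across, upright: to be gripped within 8 mm above or below this point (knob's top 13 mm above it, underside 15 mm below). 90 mm from the table's axis, turns with the table; when locked 31.5 mm above the table's top. The knob spins freely about its upright axis; under it a steel housing, 29 mm across and 14 mm high, on the table
- plunger (a joint): lift of the plunger (pin and knob) in m: 0 = fully home in a hole, 0.008 = pin riding on the index ring, above 0.0085 clear of it, 0.012 = end stop. Its spring pulls it down with 6 N (home) to 11 N. Let go between holes it rides on the ring (the table still turns, with some 3 N at the knob, and stays where left) and snaps down into the first hole it passes over, which stops the table dead
- table (a joint): angle of the table on its base in rad, anticlockwise from above positive; 0 = the hole in which it is locked at the start. The holes of the index ring are hidden under the table and unevenly spaced: the next one anticlockwise lies somewhere between 0.52 and 0.90 rad, the one after it at 1.50 rad
- clamp_grip (a point): middle of the upright black tapered grip at the end of the clamp lever: 12 to 18 mm thick, from 22 mm below to 22 mm above this point, 74 mm above the bench, 75 mm from the lever's pivot; free all round
- clamp_pivot (a point): the point on the vertical axis of the clamp lever, 58 mm above the bench, on top of its cam hub, beside the table's rim
- clamp (a joint): angle of the clamp lever in rad, clockwise from above positive: 0 = released, swings freely (about 3.5 N at the grip) to about 0.55, from there its eccentric cam wedges against the table's rim (about 4 to 6 N at the grip), end stop at 1.05 = clamped; it stays where it is left
- caliper: small caliper 157 x 60 x 8 mm, lying in front of the base, not part of the job
- pin_tip (a point): lower end of the plunger's pin (10 mm thick, 1.5 mm of play in the holes), hidden under the table, 59.5 mm below the middle of the knob
- brush: flat brush with a wooden handle, 136 x 19 x 9 mm, lying near the base, not part of the job
- stone: brown abrasive block, 34 x 62 x 20 mm, to the right of the base, not part of the job
- oiler: small oil bottle with a red spout, 32 mm across, 97 mm high, behind the base, not part of the job

How it is judged:
By the outcome, as a careful person would: the job done as asked, in the order asked, and still so for the second after the job is handed in, with the robot touching nothing.
It also fails if it takes over 58 s, if anything falls off the work surface, if the arm or the gripper's body presses on something with over 40 N, if the wrist force passes 120 N, or if a joint passes its speed limit or range.

## Working session

There is one attempt and no reset: what is moved stays moved. The work goes in short steps, Python scripts to look and compute and a tool call to move; the robot and the scene stay as the last step left them, time stands still between calls to the robot, and variables do not carry over. Pictures are saved under pics/ and viewed, about 8 in all and at most 12, crops included, and the job is handed in when it is done.

Besides the shell and the picture viewer there is one more tool, called as name(argument=value, ...) on one line, values as JSON. carry_out: Moves the arm, as the interface text tells. Its arguments: {"type":"object","properties":{"targets":{"type":"array"},"force":{"type":"number"}},"required":["targets"]}

```bash
mkdir -p pics
cat > h.py <<'E'
import numpy as np, cv2
from bench import state, get_image, get_calibration, job_done
def cam(n):
    c=get_calibration(n); R=cv2.Rodrigues(np.array(c["rvec"],float))[0]; return np.array(c["K"]),R,np.array(c["tvec"],float).ravel()
def ray(n,u,v):
    K,R,t=cam(n); d=R.T@np.linalg.inv(K)@np.array([u,v,1.]); return -R.T@t,d
def onplane(n,u,v,z):
    o,d=ray(n,u,v); return o+d*(z-o[2])/d[2]
def cloud(n,dep):
    K,R,t=cam(n); v,u=np.mgrid[:dep.shape[0],:dep.shape[1]]
    p=np.stack([(u-K[0,2])/K[0,0]*dep,(v-K[1,2])/K[1,1]*dep,dep],-1)
    P=(p-t)@R; P[dep==0]=np.nan; return P
def proj(n,p):
    K,R,t=cam(n); q=K@(R@np.array(p,float)+t); return q[:2]/q[2]
E
python3 - <<'E'
from h import *
for n in("top","side"):
    im,d=get_image(n); np.savez(f"{n}0.npz",im=im,d=d); cv2.imwrite(f"pics/{n}0.png",im[:,:,::-1]); print(n,ray(n,280,210))
s=state(); print(s)
E
```

```text
top (array([ 0.46884248, -0.00361025,  0.94032884]), array([ 0.1415968 , -0.03257707, -0.98941748]))
side (array([ 0.63976624, -0.7140529 ,  0.55535978]), array([-0.06913182,  0.82483636, -0.56117243]))
{'time_s': 0.1, 'joints': array([-1.34051536,  0.42665577,  0.0738576 ,  1.60656728, -0.03408784,
        1.11080146, -0.06713171]), 'joint_vel': array([ 0.00091475, -0.00223684,  0.00057707, -0.00021085,  0.00015155,
       -0.0003339 , -0.00152367]), 'joint_efforts': array([ 8.77780054e-03, -9.51535821e+01,  3.77162531e+00, -4.64396632e+01,
        1.96244643e-02,  6.51895316e-03, -5.91487606e-05]), 'tcp_pos': array([0.25011819, 0.626517  , 0.2135792 ]), 'ee_rot': array([-1.36604219, -0.92435148,  0.92586009]), 'contact_force': array([ 0.21164882,  1.15971314, -0.11397651]), 'moment': array([-0.00690131,  0.00261755,  0.02890721]), 'finger_gap': 0.9969101237849185}
```

View pics/top0.png

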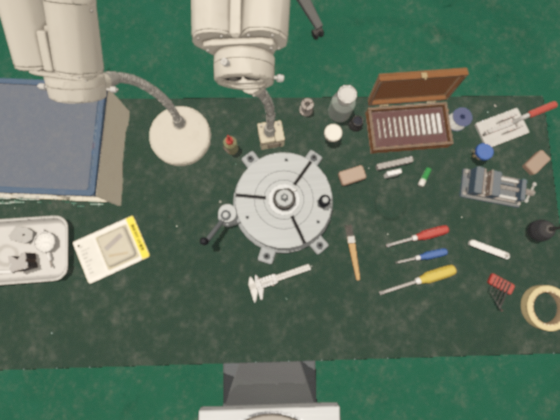

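View pics/side0.png

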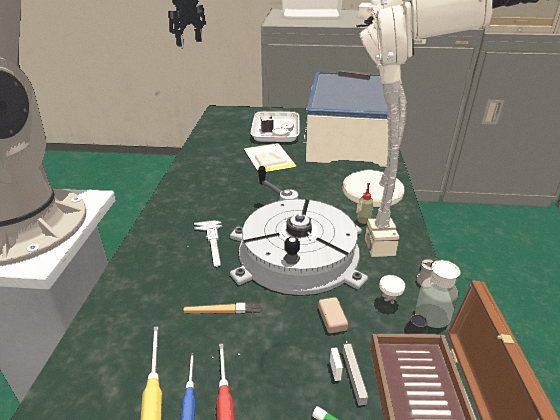

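The top view has +x up and +y left. The table centre is at (284,198), the knob at (324,202), the clamp hub at (228,214) and the grip at (207,239). The side view agrees, with the knob at (292,245) and the grip at (262,174). A lamp or magnifier on a gooseneck stands behind the base.

Run:
```python
from h import *
from scipy.spatial.transform import Rotation as Ro
s=state(); print(Ro.from_rotvec(s["ee_rot"]).as_matrix().round(3))
D={n:np.load(n+"0.npz") for n in("top","side")}
P=cloud("top",D["top"]["d"])
print("centre",onplane("top",284,198,.056), "knob",onplane("top",324,202,.1005),"hub",onplane("top",228,214,.058),"grip",onplane("top",207,239,.09))
# table top points
c0=onplane("top",284,198,.056)
m=(abs(P[...,2]-.056)<.006)&(np.hypot(P[...,0]-c0[0],P[...,1]-c0[1])<.14)
u=np.uint8(m)*255; cn=max(cv2.findContours(u,0,1)[0],key=cv2.contourArea); 
q=np.array([onplane("top",*p[0],.056) for p in cv2.convexHull(cn)])
A=np.c_[2*q[:,:2],np.ones(len(q))]; x=np.linalg.lstsq(A,(q[:,:2]**2).sum(1),rcond=None)[0]; print("circle",x[:2],np.sqrt(x[2]+x[0]**2+x[1]**2))
def dark(n,c,w):
    im=D[n]["im"].astype(int); mm=np.zeros(im.shape[:2],np.uint8); mm[c[1]-w:c[1]+w,c[0]-w:c[0]+w]=1
    mm[im.max(2)>60]=0
    k,l,st,ce=cv2.connectedComponentsWithStats(mm); return [(st[i].tolist(),ce[i].round(1).tolist()) for i in range(1,k) if st[i,4]>15]
for n,c,w in(("top",(324,202),12),("side",(292,245),16),("top",(207,239),14),("side",(262,174),14)): print(n,dark(n,c,w))
for n,pts in(("top",[(284,198),(324,202),(228,214),(207,239)]),):
    for a,b in pts: print(a,b,np.nanmedian(P[b-2:b+3,a-2:a+3].reshape(-1,3),0))
# tall things near
S=cloud("side",D["side"]["d"])
for n,C in(("top",P),("side",S)):
    for x0 in np.arange(.35,1.05,.1):
        print(n,round(x0,2),[round(float(np.nanmax(np.r_[0,C[...,2][(abs(C[...,0]-x0)<.05)&(abs(C[...,1]-y0)<.05)]])),2) for y0 in np.arange(-.3,.41,.1)])
```

```text
[[ 0.371 -0.    -0.929]
 [ 0.929 -0.001  0.371]
 [-0.001 -1.    -0.   ]]
centre [ 0.62325709 -0.04256875  0.056     ] knob [ 0.6051628  -0.12842014  0.1005    ] hub [0.58790357 0.08619082 0.058     ] grip [0.52954962 0.12846764 0.09      ]
circle [ 0.61820699 -0.03237952] 0.11572448028136159
top [([319, 199, 10, 8, 29], [322.3, 203.6])]
side [([287, 229, 21, 8, 103], [296.9, 232.6]), ([285, 237, 15, 19, 187], [291.6, 246.8])]
top [([212, 235, 9, 16, 70], [216.6, 244.4]), ([200, 238, 9, 7, 48], [203.9, 241.0])]
side [([257, 166, 9, 19, 107], [261.5, 173.9])]
284 198 [ 0.61720852 -0.04099225  0.08997276]
324 202 [ 0.60512467 -0.12838048  0.10067474]
228 214 [0.58740022 0.086278   0.05833575]
207 239 [0.53141618 0.13057169 0.06280733]
top 0.35 [0.01, 0.01, 0.01, 0.01, 0.01, 0.01, 0.0, 0.01]
top 0.45 [0.02, 0.01, 0.01, 0.02, 0.0, 0.01, 0.01, 0.01]
top 0.55 [0.02, 0.01, 0.1, 0.08, 0.1, 0.01, 0.01, 0.02]
top 0.65 [0.04, 0.06, 0.1, 0.1, 0.06, 0.01, 0.15, 0.16]
top 0.75 [0.04, 0.05, 0.06, 0.48, 0.47, 0.42, 0.44, 0.42]
top 0.85 [0.15, 0.11, 0.04, 0.49, 0.47, 0.46, 0.46, 0.44]
top 0.95 [0.0, 0.0, 0.0, 0.0, 0.0, 0.0, 0.0, 0.0]
side 0.35 [0.01, 0.0, 0.0, 0.01, 0.0, 0.0, 0.0, 0.0]
side 0.45 [0.02, 0.01, 0.01, 0.02, 0.0, 0.0, 0.01, 0.01]
side 0.55 [0.01, 0.06, 0.1, 0.08, 0.1, 0.0, 0.01, 0.01]
side 0.65 [0.03, 0.06, 0.1, 0.09, 0.06, 0.0, 0.15, 0.15]
side 0.75 [0.03, 0.05, 0.06, 0.46, 0.45, 0.42, 0.42, 0.15]
side 0.85 [0.14, 0.11, 0.04, 0.47, 0.02, 0.42, 0.26, 0.15]
side 0.95 [0.0, 0.0, 0.0, 0.46, 0.45, 0.0, 0.0, 0.0]
```

Run:
```python
from h import *
a=np.load("top0.npz")["im"][145:270,190:345]; b=np.load("side0.npz")["im"][155:295,225:380]
a=cv2.resize(a,None,fx=3.8,fy=3.8,interpolation=2)[:, :] ; b=cv2.resize(b,None,fx=2.4,fy=2.4,interpolation=2)
cv2.imwrite("pics/c1.png",cv2.resize(a,(775,625))[:600,:,::-1]); print(cam("top")[0][0,0],cam("side")[0][0,0])
for n in("top","side"):
  for nm,p in dict(c=(.6172,-.041,.056),k=(.605,-.128,.0875),hub=(.5875,.0863,.058),grip=(.5295,.128,.074)).items(): print(n,nm,proj(n,p).round(1))
```

```text
388.644601573045 427.2488410604766
top c [283.4 200.6]
top k [323. 203.]
top hub [228.  214.2]
top grip [208.3 239.5]
side c [297.2 228.3]
side k [288.2 243.1]
side hub [286.7 192.6]
side grip [262.6 175.9]
```

View pics/c1.png

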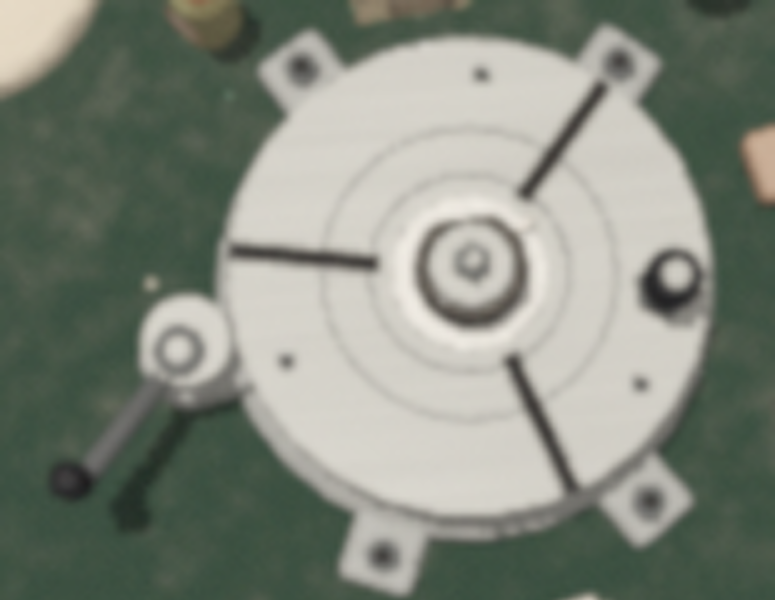

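The crop (scale 5, offset (190,145)) puts the table face centre at full-image (283,200), the knob at (324,201.4), the pivot bolt at (226,215) and the grip top at (204,241). The pivot appears about 0.13 m from the axis, not the stated 160 mm. I'll check that.

Run:
```python
from h import *
def tri(a,b):
    (o,d),(p,e)=ray("top",*a),ray("side",*b); s=np.linalg.lstsq(np.c_[d,-e],p-o,rcond=None)[0]; x,y=o+d*s[0],p+e*s[1]; return ((x+y)/2).round(4),round(float(np.linalg.norm(x-y)),4)
f=onplane
c=f("top",283,200.2,.056);k=f("top",324,201.4,.1);h=f("top",226,215,.062);g=f("top",204,241,.096)
print(c,k,h,g); print(np.hypot(*(k-c)[:2]),np.hypot(*(h-c)[:2]),np.hypot(*(g-h)[:2]))
# knob & grip from dark blobs in side, mid
print("knob side at .0875",f("side",291.6,246.5,.0875),"grip side .074",f("side",261.7,174.5,.074), "hub side",f("side",289.5,193.5,.058))
print("grip tri",tri((204.3,240.8),(261.5,167)))
# angles
for n,p,q in(("knob",c,k),("hub",c,h),("grip from hub",h,g)): print(n,np.degrees(np.arctan2(q[1]-p[1],q[0]-p[0])))
S=cloud("side",np.load("side0.npz")["d"]); P=cloud("top",np.load("top0.npz")["d"])
for C,nm in((S,"side"),(P,"top")):
  m=(C[...,2]>.092)&(C[...,2]<.11)&(np.hypot(C[...,0]-.605,C[...,1]+.128)<.03); print(nm,"knob top",m.sum(),C[m].mean(0),C[m].min(0),C[m].max(0))
  m=(C[...,2]>.078)&(C[...,2]<.11)&(np.hypot(C[...,0]-.53,C[...,1]-.128)<.03); print(nm,"grip",m.sum(),C[m].mean(0),C[m].min(0),C[m].max(0))
```

```text
[ 0.61813892 -0.04014095  0.056     ] [ 0.60658142 -0.12854552  0.1       ] [0.58515222 0.0903076  0.062     ] [0.52493617 0.13393822 0.096     ]
0.08915685564605483 0.13455462359171572 0.07436130853395445
knob side at .0875 [ 0.61159404 -0.13693614  0.0875    ] grip side .074 [0.52657323 0.13426662 0.074     ] hub side [0.59389914 0.08321846 0.058     ]
grip tri (array([0.5261, 0.1338, 0.0936]), 0.0011)
knob -97.44827753949126
hub 104.19097867155749
grip from hub 144.07411854391816
side knob top 142 [ 0.61164087 -0.13792223  0.0975366 ] [ 0.5980275  -0.14812903  0.09204891] [ 0.62420341 -0.12472001  0.10197836]
side grip 64 [0.52700101 0.12875877 0.08789457] [0.518524   0.12374688 0.07870552] [0.53475336 0.13548662 0.09665812]
top knob top 108 [ 0.60968427 -0.12940752  0.09923188] [ 0.59701897 -0.14288738  0.09273618] [ 0.62219508 -0.117896    0.10439929]
top grip 57 [0.52494035 0.13614923 0.09299365] [0.5169036  0.12876475 0.08013504] [0.53401874 0.14528865 0.09793998]
```

The table centre is about (0.618,-0.040), the knob (0.609,-0.130), the pivot (0.586,0.090) and the grip (0.526,0.134). The jaw axis is now at 68°. I'll turn it to 30°, so that it lies along the knob's path during the search.

carry_out(targets=[[0,[21,-45,0],-4],[0,[42,-90,0],-8],[0,[63,-135,0],-12],[0,[84,-180,0],-16],[0,[105,-225,0],-20],[0,[126,-270,0],-24],[0,[147,-315,0],-28],[0,[168,-360,0],-32],[0,[189,-405,0],-36],[0,[210,-450,0],-38]], force=50)

```text
time_s: 1.1
tcp_pos: [0.4604, 0.1746, 0.2136]
ee_rot: [-1.531, -0.411, 0.412]
contact_force: [0.4, 0.3, 0.6]
finger_gap: 0.998
```

carry_out(targets=[[0,[21,-44,0],0],[0,[42,-88,0],0],[0,[64,-132,0],0],[0,[85,-176,0],0],[0,[106,-218,0],0],[0,[128,-262,0],0],[0,[149,-305,0],0],[0,[149,-305,-30],0],[0,[149,-305,-60],0],[0,[149,-305,-60],0]])

```text
time_s: 2.1
tcp_pos: [0.6071, -0.1302, 0.1499]
ee_rot: [-1.53, -0.406, 0.417]
contact_force: [0.1, -0.0, 0.3]
finger_gap: 1.003
```

Run:
```python
from h import *
a,d=get_image("top"); b,_=get_image("side")
cv2.imwrite("pics/c2.png",np.hstack([cv2.resize(a[130:280,180:380],(400,300)),cv2.resize(b[130:280,210:410],(400,300))])[:,:,::-1])
print(state()["tcp_pos"])
for p in((.609,-.130,.0875),state()["tcp_pos"]): print(proj("side",p),proj("top",p))
```

```text
[ 0.60928283 -0.130413    0.15395841]
[290.36027937 243.91793383] [323.81368613 201.23961467]
[291.07313622 212.68579372] [328.55520978 195.80748469]
```

View pics/c2.png

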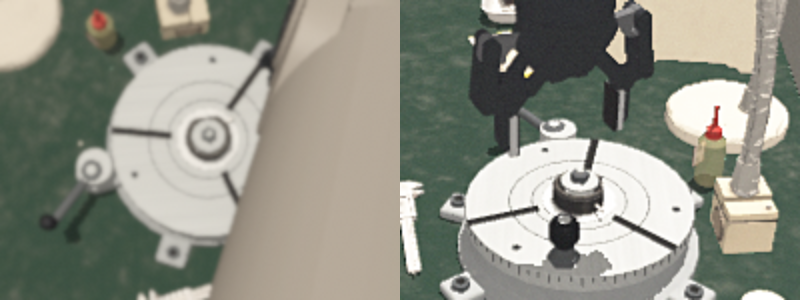

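In the side crop the open fingers straddle the knob: tips at (514,150) and (616,128), knob at (565,232). The arm hides the knob in the top view. Next I descend and close.

carry_out(targets=[[0,[0,0,-30],0],[0,[0,0,-50],0],[0,[0,0,-64],0],[0,[0,0,-64],0],[0.5,[0,0,-64],0],[0.8,[0,0,-64],0],[0.8,[0,0,-64],0],[0.8,[0,0,-64],0],[0.8,[0,0,-64],0]], force=50)

```text
time_s: 3.1
tcp_pos: [0.6094, -0.1304, 0.0902]
ee_rot: [-1.531, -0.41, 0.413]
contact_force: [0.2, 0.1, 0.3]
finger_gap: 0.204
```

Run:
```python
from h import *
b,_=get_image("side")
cv2.imwrite("pics/c3.png",cv2.resize(b[165:285,220:380],(800,600),interpolation=2)[:,:,::-1])
s=state();print(s["finger_gap"],s["contact_force"],s["moment"]); print(proj("side",s["tcp_pos"]))
```

```text
0.2030835789327563 [-0.53096296  0.11246637 -0.92441365] [-0.04163772 -0.03591871  0.04619818]
[290.59053628 242.87165173]
```

View pics/c3.png

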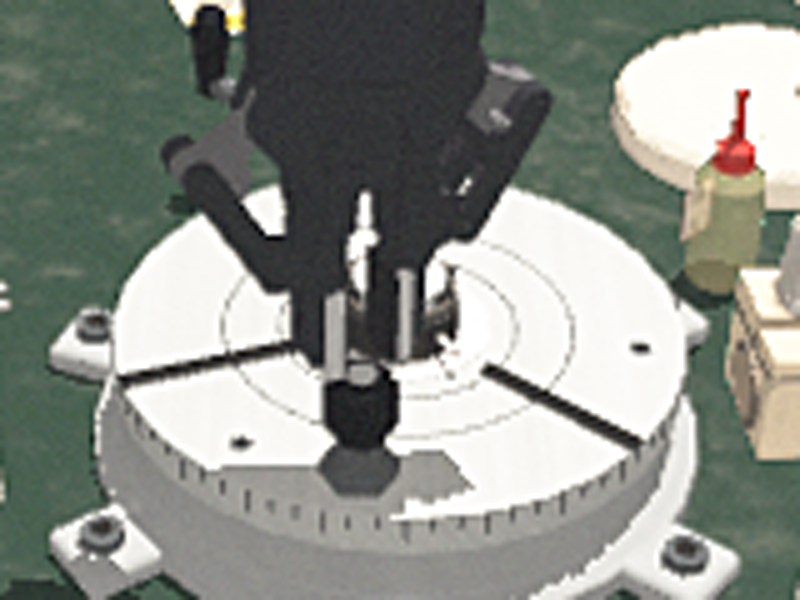

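The closed fingers appear above or behind the knob: tips at crop (335,375) and (405,358), knob at (361,405). I'll locate the tips in 3D from the depth.

Run:
```python
from h import *
b,d=get_image("side"); C=cloud("side",d); np.savez("s3.npz",im=b,d=d)
for cx,cy in[(335,300),(335,340),(335,370),(310,320),(310,355),(405,290),(405,320),(405,350),(375,350),(361,372),(361,385),(361,405),(361,425),(345,405),(380,405),(361,480)]:
    u,v=220+cx//5,165+cy//5; print((cx,cy),C[v,u].round(4),b[v,u])
print(state()["tcp_pos"])
```

```text
(335, 300) [ 0.6039 -0.148   0.1412] [180 177 174]
(335, 340) [ 0.6041 -0.1495  0.1258] [178 174 172]
(335, 370) [ 0.604  -0.1463  0.1107] [185 183 178]
(310, 320) [ 0.5958 -0.1493  0.1334] [51 51 56]
(310, 355) [ 0.5958 -0.1487  0.1184] [37 40 39]
(405, 290) [ 0.6264 -0.1359  0.1378] [185 181 178]
(405, 320) [ 0.6268 -0.1348  0.1246] [191 187 183]
(405, 350) [ 0.6271 -0.1348  0.1119] [185 182 178]
(375, 350) [ 0.6144 -0.0705  0.0619] [46 45 45]
(361, 372) [ 0.6118 -0.1318  0.1   ] [155 155 150]
(361, 385) [ 0.6123 -0.1411  0.1008] [50 53 51]
(361, 405) [ 0.6127 -0.1453  0.0954] [39 38 42]
(361, 425) [ 0.6128 -0.1456  0.0869] [29 28 36]
(345, 405) [ 0.6076 -0.1462  0.0958] [39 36 41]
(380, 405) [ 0.6194 -0.1423  0.0935] [36 38 40]
(361, 480) [ 0.6132 -0.1451  0.0617] [84 85 85]
[ 0.60932947 -0.13041653  0.09007325]
```

Knob and fingers seen by the same camera put the fingertips at z≈0.108, just above the knob. The stated tool geometry (TCP z 0.090, tips 17 mm ahead) would put them at 0.073. The images decide, so I'll open, go lower in guarded steps and re-measure the tips.

carry_out(targets=[[0.3,[0,0,0],0],[0,[0,0,0],0],[0,[0,0,0],0],[0,[0,0,0],0],[0,[0,0,-5],0],[0,[0,0,-10],0],[0,[0,0,-15],0],[0,[0,0,-18],0],[0,[0,0,-18],0]])

```text
time_s: 4.1
tcp_pos: [0.609, -0.1304, 0.0714]
ee_rot: [-1.531, -0.409, 0.414]
contact_force: [-0.1, -0.1, -0.5]
finger_gap: 1.003
```

Run:
```python
from h import *
b,d=get_image("side"); C=cloud("side",d); np.savez("s4.npz",im=b,d=d); s=state(); print(s["tcp_pos"],s["contact_force"],s["finger_gap"])
T=s["tcp_pos"]
m=(C[...,2]>.062)&(C[...,2]<.16)&(np.hypot(C[...,0]-T[0],C[...,1]-T[1])<.075)
j=np.array([np.cos(np.radians(30)),np.sin(np.radians(30))]); q=(C[...,:2]-T[:2])@j
for lo,hi in((-.07,-.025),(-.02,.02),(.025,.07)):
    k=m&(q>lo)&(q<hi); z=C[k]; o=z[np.argsort(z[:,2])][:6] if lo!=-.02 else z[np.argsort(-z[:,2])][:3]; print(lo,k.sum()); print(o.round(3).tolist())
    print(np.histogram(z[:,2],bins=np.arange(.06,.17,.01))[0])
```

```text
[ 0.6091465  -0.13049216  0.07174834] [0.65654379 0.51781888 0.0033033 ] 0.9968197430350462
-0.07 390
[[0.57, -0.163, 0.102], [0.568, -0.161, 0.103], [0.568, -0.159, 0.104], [0.574, -0.164, 0.104], [0.575, -0.165, 0.104], [0.577, -0.164, 0.106]]
[  0   0   0   0  20  54  59  50  58 149   0]
-0.02 312
[[0.627, -0.132, 0.16], [0.614, -0.142, 0.102], [0.615, -0.134, 0.102]]
[ 72  15  69 132  23   0   0   0   0   1   0]
0.025 582
[[0.629, -0.07, 0.063], [0.633, -0.067, 0.063], [0.598, -0.057, 0.063], [0.6, -0.06, 0.063], [0.618, -0.069, 0.063], [0.614, -0.069, 0.063]]
[ 72 111   6   0  40  51  56  65  51 130   0]
```

With the fingers open the tips measure z=0.102 at TCP z 0.0717, which is the same ~35 mm offset as when closed. So I aim for TCP z ≈ 0.054.

carry_out(targets=[[0,[0,0,-6],0],[0,[0,0,-12],0],[0,[0,0,-17],0],[0,[0,0,-17],0],[0.4,[0,0,-17],0],[0.8,[0,0,-17],0],[0.8,[0,0,-17],0],[0.8,[0,0,-17],0],[0.8,[0,0,-17],0],[0.8,[0,0,-17],0]], force=50)

```text
time_s: 5.15
tcp_pos: [0.6099, -0.1302, 0.0552]
ee_rot: [-1.531, -0.411, 0.413]
contact_force: [2.5, 1.0, 4.6]
finger_gap: 0.278
```

It is gripped (gap 0.278). Now the lift.

carry_out(targets=[[0.8,[0,0,2],0],[0.8,[0,0,4],0],[0.8,[0,0,6],0],[0.8,[0,0,8],0],[0.8,[0,0,10],0],[0.8,[0,0,10],0],[0.8,[0,0,10],0]])

```text
time_s: 5.85
tcp_pos: [0.6093, -0.1301, 0.065]
ee_rot: [-1.531, -0.41, 0.413]
contact_force: [0.1, 0.9, -10.7]
finger_gap: 0.281
```

Run:
```python
from h import *
b,d=get_image("side"); C=cloud("side",d); s=state(); print(s["tcp_pos"],s["contact_force"],s["finger_gap"])
cv2.imwrite("pics/c4.png",cv2.resize(b[165:285,220:380],(800,600),interpolation=2)[:,:,::-1])
```

```text
[ 0.60928461 -0.1301745   0.06498071] [ -1.75219954   2.17718448 -10.6712906 ] 0.27472653111756273
```

View pics/c4.png

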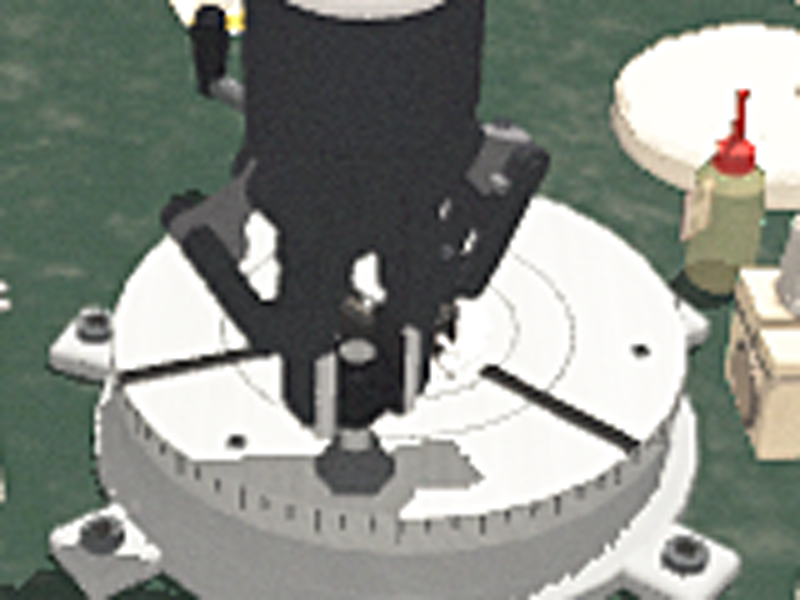

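The knob is up about 10 mm, with the steel stem visible at crop (355,435) under it and Fz about -10.7 N. Next I turn along the arc.

carry_out(targets=[[0.8,[2.2,-0.1,0],0],[0.8,[4.5,-0.3,0],0],[0.8,[9,-0.4,0],0],[0.8,[13.6,-0.3,0],0],[0.8,[18.1,0.1,0],0],[0.8,[18.1,0.1,0],0]])

```text
time_s: 6.5
tcp_pos: [0.6284, -0.1303, 0.065]
ee_rot: [-1.532, -0.411, 0.413]
contact_force: [2.3, -1.5, -11.1]
finger_gap: 0.277
```

carry_out(targets=[[0.8,[4,0.7,0],0],[0.8,[8,1.6,0],0],[0.8,[12.4,2.6,0],0],[0.8,[16.7,3.8,0],0],[0.8,[20.5,5.2,0],0],[0.8,[20.5,5.2,0],0]])

```text
time_s: 7.1
tcp_pos: [0.6501, -0.1253, 0.0652]
ee_rot: [-1.533, -0.412, 0.412]
contact_force: [3.3, -5.4, -10.9]
finger_gap: 0.276
```

carry_out(targets=[[0.8,[0,0,-1],0],[0.8,[0,0,-2],0],[0.67,[0,0,-3],0],[0.67,[0,0,-4],0],[0.67,[0,0,-6],0],[0.67,[0,0,-6],0]])

```text
time_s: 7.7
tcp_pos: [0.6502, -0.1251, 0.0592]
ee_rot: [-1.533, -0.412, 0.412]
contact_force: [0.5, 0.9, -0.4]
finger_gap: 0.332
```

```bash
cat > k.py <<'E'
from h import *
b,d=get_image("side"); C=cloud("side",d); s=state(); T=s["tcp_pos"]; print(T,s["contact_force"],s["finger_gap"])
np.savez("s5.npz",im=b,d=d)
m=(b.max(2)<70)&(C[...,2]>.07)&(C[...,2]<.125)&(np.hypot(C[...,0]-T[0],C[...,1]-T[1])<.02)
print("dark",m.sum(),C[m].min(0),C[m].max(0),np.median(C[m],0))
cv2.imwrite("pics/k.png",cv2.resize(b[165:285,220:380],(800,600),interpolation=2)[:,:,::-1])
E
python3 k.py
```

```text
[ 0.65017367 -0.12516068  0.05929645] [ 0.2061932   0.30118851 -0.41989046] 0.32663431115838
dark 267 [ 0.64246339 -0.14453579  0.07009988] [ 0.66910442 -0.11136871  0.12491777] [ 0.65936064 -0.13352494  0.1034592 ]
```

View pics/k.png

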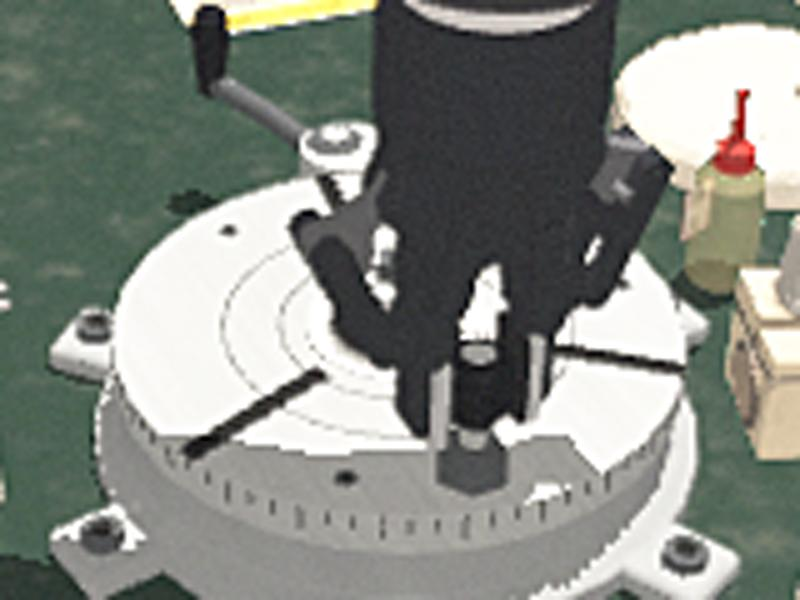

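The table turned with the knob, and the knob now rides on the ring (stem visible at crop (473,437)) with the fingers clear of it. Now the search: push with the rear finger in small steps and watch the force.

carry_out(targets=[[0.67,[1.5,0.5,0],0],[0.67,[3,1.1,0],0],[0.67,[4.3,1.6,0],0],[0.67,[5.6,2.2,0],0]])

```text
time_s: 8.15
tcp_pos: [0.6547, -0.1242, 0.0593]
ee_rot: [-1.533, -0.41, 0.413]
contact_force: [-8.2, -5.0, 4.7]
finger_gap: 0.331
```

carry_out(targets=[[0.67,[0.9,0.4,0],0],[0.67,[1.8,0.8,0],0]])

```text
time_s: 8.35
tcp_pos: [0.6556, -0.1243, 0.0593]
ee_rot: [-1.533, -0.408, 0.414]
contact_force: [-8.1, -5.4, 4.7]
finger_gap: 0.326
```

carry_out(targets=[[0.67,[0.9,0.4,0],0],[0.67,[1.8,0.8,0],0]])

```text
time_s: 8.55
tcp_pos: [0.6563, -0.1246, 0.0592]
ee_rot: [-1.534, -0.405, 0.414]
contact_force: [-6.5, -4.5, 4.7]
finger_gap: 0.328
```

```bash
cp s5.npz s5a.npz; python3 k.py
```

```text
[ 0.65647208 -0.1246151   0.05925816] [-6.3745772  -3.88513602  3.33404756] 0.32715960331340965
dark 262 [ 0.64927692 -0.14323652  0.07060426] [ 0.67575608 -0.11069766  0.12446579] [ 0.66517269 -0.12927194  0.10255453]
```

View pics/k.png

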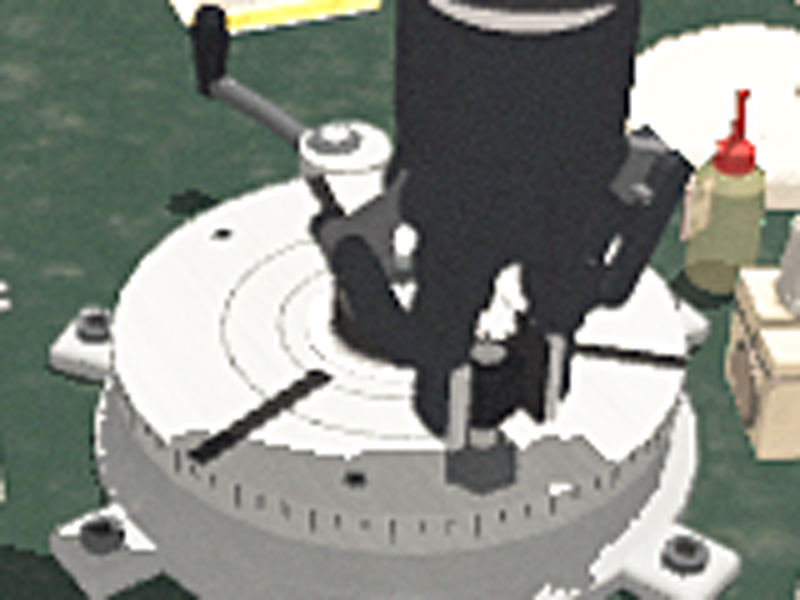

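The knob is still riding on the ring (stem visible at crop (483,437)). The table advances at φ≈0.50 under 6–9 N of pushing. I'll continue in small steps.

carry_out(targets=[[0.67,[1.0,0.6,0.4],0],[0.67,[2.0,1.2,0.8],0]])

```text
time_s: 8.8
tcp_pos: [0.6574, -0.1242, 0.0596]
ee_rot: [-1.534, -0.403, 0.415]
contact_force: [-4.1, -2.7, -3.4]
finger_gap: 0.328
```

carry_out(targets=[[0.67,[1.0,0.6,0.0],0],[0.67,[2.0,1.2,0.0],0]])

```text
time_s: 9.0
tcp_pos: [0.6586, -0.1237, 0.0594]
ee_rot: [-1.534, -0.401, 0.416]
contact_force: [-5.5, -3.9, -0.8]
finger_gap: 0.332
```

carry_out(targets=[[0.67,[1.0,0.6,0.2],0],[0.67,[2.0,1.1,0.2],0],[0.67,[2.8,1.6,0.2],0]])

```text
time_s: 9.3
tcp_pos: [0.6612, -0.1222, 0.0593]
ee_rot: [-1.534, -0.401, 0.416]
contact_force: [0.1, -0.4, 0.1]
finger_gap: 0.332
```

carry_out(targets=[[0.67,[1.0,0.6,0.2],0],[0.67,[2.0,1.1,0.2],0],[0.67,[2.8,1.6,0.2],0]])

```text
time_s: 9.6
tcp_pos: [0.6632, -0.1214, 0.0595]
ee_rot: [-1.534, -0.399, 0.417]
contact_force: [-9.3, -6.3, 3.9]
finger_gap: 0.326
```

```bash
cat > z.py <<'E'
from h import *
def kz(b,d,T):
    C=cloud("side",d); c=np.array(T[:2])-.0022*np.array([.87,.5])
    r=np.hypot(C[...,0]-c[0],C[...,1]-c[1]); m=(r<.012)&(C[...,2]>.06)&(C[...,2]<.13)
    z=C[m][:,2]; print(m.sum(),np.histogram(z,bins=np.arange(.06,.126,.004))[0], C[m].mean(0).round(4))
if __name__=="__main__":
    q=np.load("s5.npz"); kz(q["im"],q["d"],(.6565,-.1246))
    b,d=get_image("side"); s=state(); print(s["tcp_pos"],s["contact_force"]); kz(b,d,s["tcp_pos"]); np.savez("s6.npz",im=b,d=d)
E
python3 z.py
```

```text
147 [25 18 28  8  4  5  0  0  0  0  0 47 12  0  0  0] [ 0.656  -0.1308  0.084 ]
[ 0.66313784 -0.1214556   0.05953631] [-8.14703403 -5.25019722  3.46282324]
127 [26 19 17  5  1  0  0  0  1 39 19  0  0  0  0  0] [ 0.6627 -0.1278  0.0816]
```

The knob top dropped 8 mm (0.106 to 0.098), so the pin has snapped into a hole at φ≈0.585. I'll back off to take the side load away, then open.

carry_out(targets=[[0.67,[-1,-0.6,0],0],[0.67,[-2.2,-1.3,0],0],[0.67,[-2.2,-1.3,0],0]])

```text
time_s: 9.95
tcp_pos: [0.6614, -0.1224, 0.0598]
ee_rot: [-1.534, -0.4, 0.417]
contact_force: [-0.4, 1.0, -0.2]
finger_gap: 0.331
```

carry_out(targets=[[0.4,[0,0,0],0],[0,[0,0,0],0],[0,[0,0,0],0],[0,[0,0,20],0],[0,[0,0,50],0],[0,[0,0,80],0],[0,[0,0,100],0],[0,[-30,40,100],0]])

```text
time_s: 10.75
tcp_pos: [0.6344, -0.0875, 0.163]
ee_rot: [-1.54, -0.4, 0.408]
contact_force: [0.9, 1.2, 0.6]
finger_gap: 0.999
```

Run:
```python
from h import *
from z import kz
b,d=get_image("side"); C=cloud("side",d); P=cloud("top",np.load("top0.npz")["d"]); s=state(); print(s["tcp_pos"],s["contact_force"])
kz(b,d,(.6633,-.1213))
m=(C[...,2]>.07)&(C[...,2]<.12)&(np.hypot(C[...,0]-.6614,C[...,1]+.1224)<.03); print("knob",C[m].min(0),C[m].max(0))
for z0,z1 in((.13,.25),(.25,.4),(.4,.6)):
    q=P[(P[...,2]>z0)&(P[...,2]<z1)&(P[...,0]>.4)&(P[...,1]>-.1)&(P[...,1]<.35)]; S0=cloud("side",np.load("side0.npz")["d"]); q2=S0[(S0[...,2]>z0)&(S0[...,2]<z1)&(S0[...,0]>.4)&(S0[...,1]>-.1)&(S0[...,1]<.35)]
    for w in(q,q2):
        print(z0,len(w)); 
        for y in np.arange(-.1,.35,.09):
            t=w[abs(w[:,1]-y-.045)<.045]; print("  y",round(y,2),t[:,0].min().round(3) if len(t) else None,end="")
        print()
```

```text
[ 0.62829752 -0.07705978  0.16025082] [ 1.17327461  6.67138296 -0.61173451]
145 [26 14 24  4  1  0  0  0  0 55 21  0  0  0  0  0] [ 0.6612 -0.1272  0.0837]
knob [ 0.64803104 -0.13907371  0.07145757] [ 0.67410935 -0.11409694  0.10158129]
0.13 1331
  y -0.1 0.772  y -0.01 0.769  y 0.08 None  y 0.17 0.824  y 0.26 0.621
0.13 1685
  y -0.1 0.77  y -0.01 0.77  y 0.08 None  y 0.17 0.83  y 0.26 0.618
0.25 3572
  y -0.1 0.737  y -0.01 0.737  y 0.08 None  y 0.17 0.752  y 0.26 0.731
0.25 2292
  y -0.1 0.736  y -0.01 0.737  y 0.08 None  y 0.17 0.752  y 0.26 0.731
0.4 11761
  y -0.1 0.734  y -0.01 0.729  y 0.08 0.772  y 0.17 0.761  y 0.26 0.747
0.4 4346
  y -0.1 0.734  y -0.01 0.73  y 0.08 0.777  y 0.17 0.757  y 0.26 0.749
```

The knob is still home with nothing touching it. The swing area is clear, since the lamps sit at x>0.73. Now to the clamp grip, with the jaws turned to its tangent (54°).

carry_out(targets=[[0,[-18,38,0],4],[0,[-36,76,0],8],[0,[-54,114,0],12],[0,[-72,152,0],16],[0,[-90,186,0],20],[0,[-102,211,0],24],[0,[-102,211,-20],24],[0,[-102,211,-40],24],[0,[-102,211,-40],24]])

```text
time_s: 11.7
tcp_pos: [0.5248, 0.1338, 0.1184]
ee_rot: [-1.445, -0.723, 0.746]
contact_force: [-0.2, -0.1, 0.2]
finger_gap: 1.001
```

Run:
```python
from h import *
a,_=get_image("top"); b,d=get_image("side"); C=cloud("side",d); s=state(); T=s["tcp_pos"]; print(T,s["contact_force"],s["ee_rot"])
m=(C[...,2]>.06)&(C[...,2]<.098)&(np.hypot(C[...,0]-.526,C[...,1]-.134)<.02)&(b.max(2)<70); q=C[m]; print("grip",m.sum(),q.min(0),q.max(0),q.mean(0))
cv2.imwrite("pics/g.png",cv2.resize(b[110:230,210:370],(800,600),interpolation=2)[:,:,::-1])
```

```text
[0.52631693 0.13366343 0.12051558] [ 0.12734637 -0.08542788 -0.31849379] [-1.44553413 -0.72481128  0.74255132]
grip 100 [0.51848723 0.12327779 0.06045165] [0.53473658 0.13721286 0.0965444 ] [0.52694827 0.12859514 0.08036571]
```

View pics/g.png

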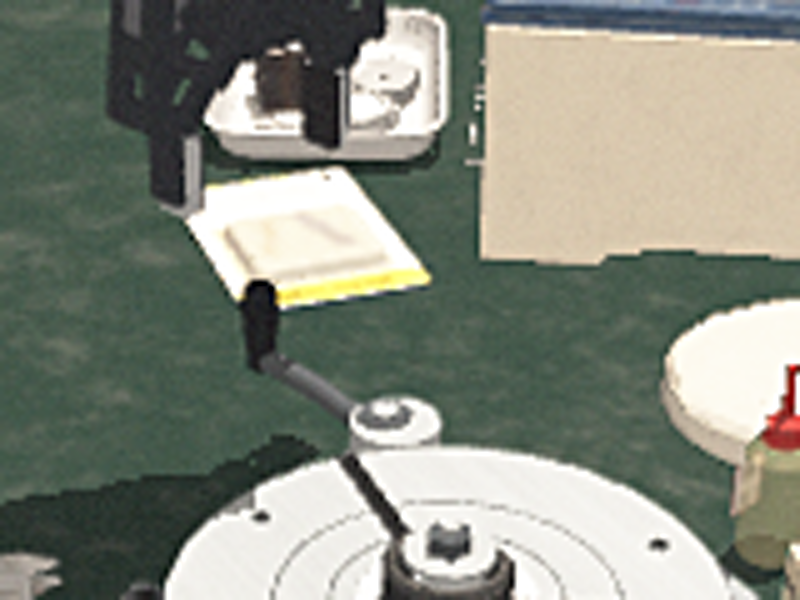

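The fingers (tips at crop (180,205) and (325,145)) straddle the grip at (260,325). I go down and close to a loose cage.

carry_out(targets=[[0,[0,0,-25],0],[0,[0,0,-50],0],[0,[0,0,-70],0],[0,[0,0,-72],0],[0.4,[0,0,-72],0],[0.72,[0,0,-72],0],[0.72,[0,0,-72],0],[0.72,[0,0,-72],0],[0.72,[0,0,-72],0]], force=20)

```text
time_s: 12.7
tcp_pos: [0.5265, 0.1339, 0.049]
ee_rot: [-1.445, -0.726, 0.742]
contact_force: [0.8, -0.4, 0.6]
finger_gap: 0.281
```

carry_out(targets=[[0.72,[3.6,5.4,0],-5],[0.72,[8.1,10,0],-10],[0.72,[13,14.3,0],-15],[0.72,[18.3,18.2,0],-20],[0.72,[23.8,21.5,0],-25],[0.72,[29.7,24.4,0],-30],[0.72,[29.7,24.4,0],-30]])

```text
time_s: 13.4
tcp_pos: [0.5561, 0.1587, 0.0488]
ee_rot: [-1.546, -0.317, 0.335]
contact_force: [-0.5, 0.6, -0.9]
finger_gap: 0.278
```

carry_out(targets=[[0.72,[6.1,1.9,0],-5],[0.72,[12.4,3.7,0],-10],[0.72,[18.8,5,0],-15],[0.72,[25.2,5.7,0],-20],[0.72,[25.2,5.7,0],-20]])

```text
time_s: 13.9
tcp_pos: [0.5809, 0.1648, 0.0486]
ee_rot: [-1.568, -0.043, 0.062]
contact_force: [-1.9, 1.9, 0.3]
finger_gap: 0.282
```

carry_out(targets=[[0.72,[4,0.2,0],-3],[0.72,[8,0.3,0],-6],[0.72,[13,0,0],-10],[0.72,[13,0,0],-10]])

```text
time_s: 14.3
tcp_pos: [0.5851, 0.1645, 0.0468]
ee_rot: [-1.567, 0.106, -0.061]
contact_force: [-49.4, -1.1, 30.0]
finger_gap: 0.281
```

Run:
```python
from h import *
b,d=get_image("side"); s=state(); print(s["tcp_pos"],s["contact_force"])
cv2.imwrite("pics/g2.png",cv2.resize(b[110:230,230:390],(800,600),interpolation=2)[:,:,::-1])
```

```text
[0.58513996 0.16450751 0.04691427] [-49.79526794  -1.40198474  29.07507974]
```

View pics/g2.png

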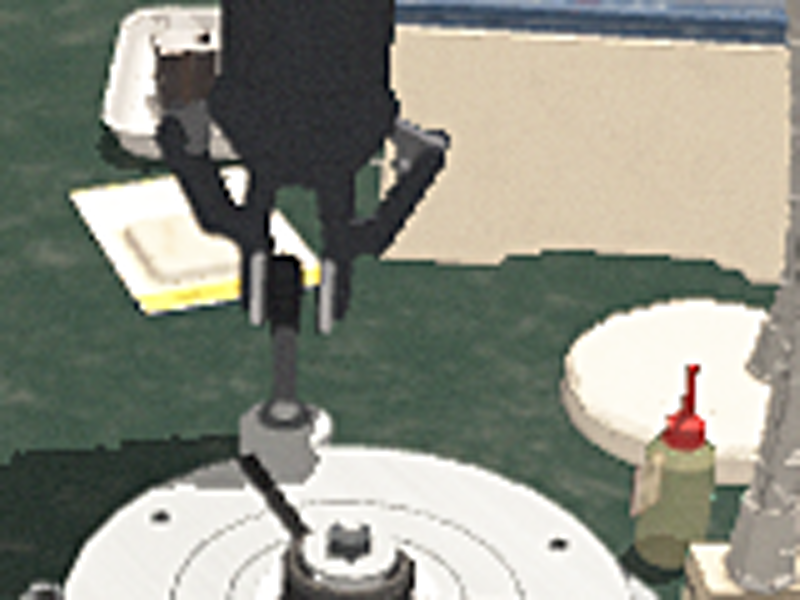

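The push ended with a sharp rise to 50 N at tool x=0.585. In the picture the grip is at crop (285,290) and the hub bolt at (287,412), so the lever points straight away from the camera. I'll back off at once and compute the swing angle.

carry_out(targets=[[0.72,[-2,0,1],0],[0.72,[-3,0,1],0],[0.72,[-3,0,1],0]])

```text
time_s: 14.65
tcp_pos: [0.5816, 0.1644, 0.0479]
ee_rot: [-1.567, 0.104, -0.058]
contact_force: [-6.3, -0.1, -0.1]
finger_gap: 0.279
```

Run:
```python
from h import *
f=lambda u,v,z:onplane("side",u,v,z)[:2]
h=f(287.4,192.2,.062)
for n,u,v in(("start",262,167.5),("now",287,162.5)):
    g=f(u,v,.096); w=g-h; print(n,g,h,np.hypot(*w),np.degrees(np.arctan2(w[1],w[0])))
s=state(); print(s["tcp_pos"],s["contact_force"])
b,d=get_image("side"); C=cloud("side",d)
m=(C[...,2]>.075)&(C[...,2]<.1)&(np.hypot(C[...,0]-.585,C[...,1]-.164)<.025)&(b.max(2)<75); m[:, :280]=0; m[:,291:]=0
print(m.sum(),C[m].min(0),C[m].max(0))
```

```text
start [0.52860467 0.12730943] [0.58932703 0.08179577] 0.07588608960040662 143.14707801706285
now [0.58290001 0.15594067] [0.58932703 0.08179577] 0.07442293546778292 94.95412308086043
[0.58156167 0.16438585 0.04789793] [-6.31066299 -0.06536517 -0.12805123]
80 [0.569165   0.15111254 0.07516387] [0.58737538 0.16569448 0.09983887]
```

The side view gives only about 0.84 rad of swing, while the stop should be at 1.05. Before trusting either, I'll align the jaws to the true tangent and push again gently, watching whether it moves.

carry_out(targets=[[0.72,[-1,0,1],5],[0.72,[-1,0,1],9],[0.72,[0,0,1],9],[0.72,[1.5,0.1,1.5],9],[0.72,[3,0.2,2],9],[0.72,[3,0.2,2],9]])

```text
time_s: 15.3
tcp_pos: [0.5825, 0.1644, 0.0491]
ee_rot: [-1.571, -0.015, 0.068]
contact_force: [-10.7, -1.3, 1.6]
finger_gap: 0.279
```

carry_out(targets=[[0.72,[1,0,0.5],0],[0.72,[2,0.1,1],0],[0.72,[3,0.1,1.5],0],[0.72,[3,0.1,1.5],0]])

```text
time_s: 15.7
tcp_pos: [0.5825, 0.1642, 0.0493]
ee_rot: [-1.571, -0.009, 0.071]
contact_force: [-16.1, 0.5, -2.2]
finger_gap: 0.28
```

It is blocked at 16 N with no motion. I'll release, clear the view and measure the lever properly from above.

carry_out(targets=[[0.72,[-3,0,0],0],[0.4,[-3,0,0],0],[0,[-3,0,0],0],[0,[-3,0,0],0],[0,[-3,0,30],0],[0,[-3,0,70],0],[0,[-3,0,110],0],[0,[-33,35,115],0],[0,[-63,75,115],0],[0,[-93,115,115],0]])

```text
time_s: 16.7
tcp_pos: [0.489, 0.2804, 0.165]
ee_rot: [-1.57, -0.008, 0.069]
contact_force: [1.5, -0.1, 0.1]
finger_gap: 0.997
```

carry_out(targets=[[0,[-15,45,0],0],[0,[-30,90,0],0],[0,[-45,135,0],0],[0,[-60,160,0],0],[0,[-60,160,0],0]])

```text
time_s: 17.2
tcp_pos: [0.4261, 0.4449, 0.1646]
ee_rot: [-1.569, -0.013, 0.074]
contact_force: [0.8, -0.4, -0.9]
finger_gap: 0.997
```

Run:
```python
from h import *
a,d=get_image("top"); b,e=get_image("side"); np.savez("t7.npz",im=a,d=d); np.savez("s7.npz",im=b,d=e); print(state()["tcp_pos"])
A=cv2.resize(a[150:270,190:340],(500,400),interpolation=2); B=cv2.resize(b[150:280,230:330],(300,390),interpolation=2); B=cv2.copyMakeBorder(B,0,10,0,0,0)
cv2.imwrite("pics/f.png",np.hstack([A,B])[:,:,::-1])
```

```text
[0.42892599 0.44064096 0.16499821]
```

View pics/f.png

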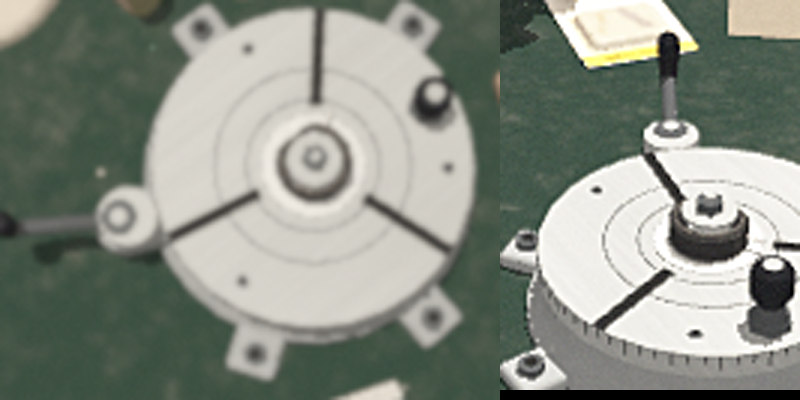

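Run:
```python
from h import *
ang=lambda p,q:np.degrees(np.arctan2(*(q-p)[1::-1]))
h=onplane("top",225.7,214.8,.062); D=np.load("t7.npz"); im=D["im"].astype(int)
for n,f in(("start","top0.npz"),("now","t7.npz")):
    i=np.load(f)["im"].astype(int); m=np.zeros(i.shape[:2],np.uint8)
    if n=="now": m[208:228,180:204]=1
    else: m[232:250,196:212]=1
    m[i.max(2)>48]=0; k,l,st,ce=cv2.connectedComponentsWithStats(m); j=1+np.argmax(st[1:,4]); 
    g=onplane("top",*ce[j],.09); print(n,st[j],ce[j],g,"len",np.hypot(*(g-h)[:2]),"ang",ang(h,g))
g=onplane("top",191.5,217.5,.096); print("manual",g,np.hypot(*(g-h)[:2]),ang(h,g))
C=cloud("side",np.load("s7.npz")["d"]); b=np.load("s7.npz")["im"]
m=(C[...,2]>.065)&(C[...,2]<.1)&(np.hypot(C[...,0]-.583,C[...,1]-.16)<.03); q=C[m]; print("grip side",m.sum(),q.min(0),q.max(0))
m=(C[...,2]>.07)&(C[...,2]<.12)&(np.hypot(C[...,0]-.6614,C[...,1]+.1224)<.03); print("knob",C[m].min(0),C[m].max(0))
```

```text
start [202 239   6   6  19] [205.31578947 241.73684211] [0.52368202 0.13206337 0.09      ] len 0.07432309603611702 ang 146.44797842323632
now [189 214   6   7  22] [191.95454545 217.86363636] [0.57640965 0.16152043 0.09      ] len 0.07113399486988707 ang 97.4408822191448
manual [0.57646417 0.16134622 0.096     ] 0.07095420159708625 97.41544572142996
grip side 91 [0.57070747 0.15411479 0.06521103] [0.58734844 0.16826851 0.09708931]
knob [ 0.64802327 -0.13928059  0.07006125] [ 0.67402897 -0.11443978  0.1025359 ]
```

Both views agree: the lever swung about 49° (0.85 rad) to a hard stop, and the table turned about 0.58 rad with the knob home. To rule out the fingers having caught on something, I'll push once more another way, with shut fingers from the left side of the grip.

carry_out(targets=[[0.6,[17,-45,0],0],[1,[34,-90,0],0],[1,[51,-135,0],0],[1,[68,-180,0],0],[1,[85,-225,0],0],[1,[104,-270,0],0],[1,[108,-279,-35],0],[1,[108,-279,-80],0],[1,[108,-279,-114],0],[1,[108,-279,-114],0]])

```text
time_s: 18.3
tcp_pos: [0.5349, 0.1591, 0.0479]
ee_rot: [-1.573, -0.003, 0.071]
contact_force: [-0.7, -0.0, 0.2]
finger_gap: -0.001
```

carry_out(targets=[[1,[5,0.5,0],0],[1,[10,1,0],0],[1,[14,1.5,0],0],[1,[17,2,0.5],0],[1,[20,2,1],0],[1,[20,2,1],0]])

```text
time_s: 18.9
tcp_pos: [0.5553, 0.1614, 0.0493]
ee_rot: [-1.573, -0.004, 0.071]
contact_force: [-0.4, 0.3, -1.0]
finger_gap: -0.001
```

carry_out(targets=[[1,[1.5,0.1,0.3],0],[1,[3,0.2,0.8],0],[1,[4.5,0.3,1.3],0],[1,[4.5,0.3,1.3],0]])

```text
time_s: 19.3
tcp_pos: [0.5565, 0.1614, 0.0495]
ee_rot: [-1.573, 0.001, 0.077]
contact_force: [-14.3, -1.4, -1.0]
finger_gap: -0.004
```

carry_out(targets=[[1,[1.5,0.1,0.5],0],[1,[3,0.2,1],0],[1,[4,0.3,1.5],0],[1,[4,0.3,1.5],0]])

```text
time_s: 19.7
tcp_pos: [0.5565, 0.1614, 0.0496]
ee_rot: [-1.574, 0.006, 0.083]
contact_force: [-17.0, -0.8, -1.2]
finger_gap: -0.002
```

It is blocked again at 17 N at the same lever angle, well above the 4–6 N the wedge needs, so this is the lever's hard stop. I'll back off, retreat and do the final check.

carry_out(targets=[[1,[-4,0,0],0],[1,[-12,0,0],0],[1,[-20,0,0],0],[1,[-20,0,40],0],[1,[-20,0,85],0],[1,[-20,0,120],0],[1,[-40,40,120],0],[1,[-60,80,120],0],[1,[-80,120,120],0],[1,[-80,120,120],0]])

```text
time_s: 20.7
tcp_pos: [0.4732, 0.2873, 0.1695]
ee_rot: [-1.572, 0.001, 0.09]
contact_force: [0.1, -0.8, 0.1]
finger_gap: -0.004
```

carry_out(targets=[[1,[-10,45,0],0],[1,[-20,90,0],0],[1,[-30,135,0],0],[1,[-30,150,0],0],[1,[-30,150,0],0]])

```text
time_s: 21.2
tcp_pos: [0.4422, 0.4397, 0.1692]
ee_rot: [-1.572, -0.003, 0.093]
contact_force: [-0.1, -0.7, 1.0]
finger_gap: -0.002
```

Run:
```python
from h import *
a,d=get_image("top"); b,e=get_image("side"); a0=np.load("top0.npz")["im"]
A=np.vstack([np.hstack([a0[140:310,190:370],a[140:310,190:370]])]); cv2.imwrite("pics/end.png",cv2.resize(A,(800,378),interpolation=2)[:,:,::-1])
C=cloud("side",e); m=(C[...,2]>.07)&(C[...,2]<.12)&(np.hypot(C[...,0]-.6614,C[...,1]+.1224)<.03); print("knob",C[m].min(0),C[m].max(0))
i=a.astype(int); m=np.zeros(i.shape[:2],np.uint8); m[205:228,180:204]=1; m[i.max(2)>48]=0
k,l,st,ce=cv2.connectedComponentsWithStats(m); j=1+np.argmax(st[1:,4]); h=onplane("top",225.7,214.8,.062); g=onplane("top",*ce[j],.09); print("lever",np.degrees(np.arctan2(*(g-h)[1::-1])),np.hypot(*(g-h)[:2]))
s=state(); print(s["time_s"],s["contact_force"],s["tcp_pos"])
```

```text
knob [ 0.64804703 -0.13948369  0.0701556 ] [ 0.67397048 -0.11412169  0.10187663]
lever 97.51725402242539 0.07123605822008111
21.3 [ 0.22536886 -0.99987165 -0.10486478] [0.44352011 0.43625648 0.16947047]
```

View pics/end.png

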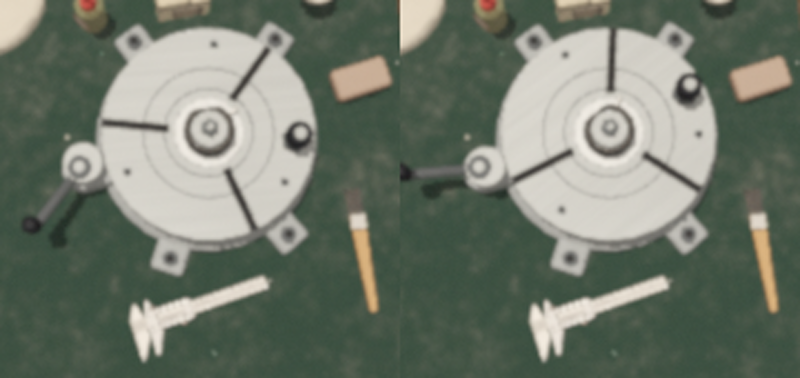

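Comparing before (left) and after (right), the table has turned anticlockwise and the knob moved from (298,133) to (688,88). The lever swung clockwise from (30,225) to (405,172). The caliper, brush, stone and oiler have not moved.

```bash
python3 -c "
from bench import job_done; print(job_done())"
```

```text
the job is handed in; nothing more can be done
None
```

I handed the job in at 21.3 s with the table indexed and the clamp lever hard against a stop. That stop came earlier than the description says, so I can't be sure it is the true clamped position.

**Index:** I lifted the plunger about 10 mm and turned the table about 0.46 rad anticlockwise. I then let the pin ride on the ring and pushed the knob in small steps until it dropped 8 mm, at about 0.58 rad. The side load peaked at about 11 N, and I backed it off as soon as the drop showed. The last check shows the knob at its home height.

**Clamp:** I swung the lever clockwise until it would go no further. It did not move under 16–17 N in two separate pushes, one of them with shut fingers from the other side, where the wedge should need only 4–6 N.

**What failed or disagreed:**
- **Lever swing:** both cameras put it at about 48° (0.85 rad), not 1.05 rad. Either the lever did not start at 0 or its stop comes earlier than described. I did not find out which.
- **Force spike:** the first hit on the lever stop reached about 50 N sideways and 58 N in all at the fingers. That is below the 120 N wrist limit, but above the 40 N set for the arm or gripper body. I believe only the finger pads were touching.
- **Fingertip height:** the fingertips sat about 35 mm higher than the stated tool geometry. My first grasp closed on air above the knob, and I corrected it from the camera.
- **Clamp pivot:** it measured about 134 mm from the table's axis, against the stated 160 mm.

The caliper, brush, stone and oiler look unmoved in the before and after pictures.

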